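# Load the well plate into the shaker, wells up, and bring the sensor over it

### The arm

A 6-joint arm with a two-finger parallel gripper is mounted at the origin on the work surface. World frame = base frame: x ahead of the robot, y to its left, z up, the work surface at z = 0. Lengths are in mm, angles in degrees, forces in N, time in s.
With the tool pointing down it reaches from about 300 to 850 mm from the base axis. Payload 4.2 kg.
Tool frame: the origin (TCP) lies midway between the tips of the shut fingers; the grasp point (between the pads) lies 19 mm behind it (env.tcp_to_grasp is the distance from the TCP to the grasp point, in mm); z points along the fingers, x is the direction in which the jaws open and shut, and the axes are right-handed (so a half turn about z gives the same grasp; the last joint's range is limited). The gripper opens to 91 mm and grips with 3 to 60 N. Pads are 32 mm wide; open, the fingers measure 118 mm over their backs; the gripper's body (76 mm by 178 mm) begins 60 mm behind the grasp point.
Start: joints at [-78.151, 18.312, 89.639, -0, 72.044, -1.146], TCP at [129.297, -560.293, 190.676] pointing down, gripper open.
Joint ranges: [-177.97, 177.97], [-48.28, 115.42], [12.27, 149.76], [-77.06, 257.06], [2.81, 150.46], [-146.56, 146.56]. Speed limits (degrees/s): [147.25, 147.25, 180, 180, 180, 180].

### API

Orientations are given as [roll, pitch, yaw] about the fixed x, y, z axes, in that order (R = Rz(yaw) Ry(pitch) Rx(roll)).
In Python, from workcell import env gives the robot as it stands.
- The arm moves only by the tool drive_tool, never from a script. Its argument "motion" is a list of rows, each a list of 2 entries, a list of its own where there are three numbers: the shift along the world's x, y, z in m, then the turn, a rotation vector about the world's x, y, z in rad. In form: [[[dx, dy, dz], [wx, wy, wz]], ...]. A call has exactly 10 rows; each row shifts and turns the commanded pose from where the row before left it; what a row does not reach is not made up. A row lasts 1/12 s, in which the tool goes at most 41.7 mm and 7.16 degrees, less where a joint would pass 70% of its speed; a pose out of reach is approached as far as the arm can. A call is refused whole if a number of a shift passes 0.0417 or a number of a turn 0.125, either way. A call with a gripper value outside its range is refused whole. "claw" is the opening, from 0 (shut) to 1 (fully open), set as the call begins (left out, the last holds). The fingers move at their own pace and stop on an object; "force" is the grip in N (left out, the last holds). Time passes only in rows, so rows that do not move let the fingers close, or fill a call up. It gives the time, the measured TCP pose, the force and the opening at its end, in the units of the state.
- env.state(): the state, without advancing time (a new reading comes with each control period).
- env.grab_frame(name): name is "side" or "top"; returns the picture (400x640x3 uint8, red, green, blue); there is no depth.
- env.camera_params(name): a dict with "fov_y" (degrees; the focal length in pixels is half the picture's height over the tangent of half this angle, whatever the lens; pixels are square), "cx", "cy" (the principal point, pixels), "pose" (4x4, takes a point from camera to world coordinates). Camera axes: x right, y down, z forward; pixel columns grow to the right and rows downward; lengths in mm; the calibration is good to about 2 mm. A picture is of the moment at which its call begins. camera_params takes no time and is no camera call.
- env.job_done(): hands the job in, once; it reports no verdict.
The state is a dict: "time_s": time; "qpos": joint angles; "qvel": joint speeds; "effort": joint torques, N m; "ee_pos": TCP position; "ee_rot": TCP orientation; "force": force on the tool from outside, world axes, zero at the start; "torque": the same for the moment, N m; "gripper_width": finger opening in mm.
Only numpy, scipy, OpenCV 4.12 (cv2) and the standard library are available. Lean on these libraries where they do the work, as an engineer would, in place of code of your own. Each camera call takes 0.05 s, during which the arm holds its last target.

### The job

The well plate stands on its long edge on the ridge between the two nests of the shaker. Tip it over so that it lies fully seated in one of the nests with its open wells facing up, then swing the stiff sensor arm round until its sensor head is over the middle of the plate. Do not disturb the bottle, the beaker or the tip box.

Things in the scene. Friction and masses are not known exactly. Their poses are not given: they have to be found in the camera images.
- shaker: fixed two-place plate shaker, white base, dark steel top, 221 x 156 mm (x by y), rim and ridge at z = 63 mm. Origin on the bench under the ridge's middle; own y runs along the ridge, 17 mm wide, between nests at its +x and -x sides. Each nest: a pocket 90 (x) by 132 mm (y), 8 mm deep, 12 mm rim. A tower 44 x 56 mm beyond the -y end carries the sensor arm.
- nest_a (a point): middle of the floor of the nest on the shaker's +x side (53.5 mm from the ridge's middle), axes as the shaker's
- nest_b (a point): middle of the floor of the nest on the shaker's -x side, axes as the shaker's
- plate: loose white 24-well plate, 128 x 86 x 20 mm, about 90 g. It starts standing on a 128 mm edge on the ridge, 86 mm tall. Origin in the middle of that lower edge; own z runs up the 86 mm, own y along the 128 mm, own x across the 20 mm: the face with the 24 open wells (dark circles) is the -x face, the hollow underside the +x face. Lying wells up, its own -x axis points up.
- plate_mid (a point): centre of the plate (10 mm under the face, 43 mm from the long edges)
- sensor_arm (a joint): angle of the stiff sensor arm about its upright pivot, 105 mm from the shaker's origin along its -y: 0 when the arm points along the shaker's +y (over the ridge), growing towards the shaker's +x side (clockwise from above); range -1.95 to 1.95. Stays where left (2 N at the knob moves it). Parked at 1.45 to 1.85. About 0.47 is over nest_a, -0.47 over nest_b.
- sensor_knob (a point): top of the upright steel knob at the outer end of the sensor arm, 118 mm from its pivot, 153 mm above the bench. The knob is 16 mm thick and stands 44 mm above the arm's bar; the round grey sensor head (32 mm) hangs straight below it, its underside 87 mm above the bench (12 mm above a seated plate).
- reagent_bottle: brown glass bottle, 72 mm in diameter, 160 mm tall, origin under its middle; leave alone
- beaker: glass beaker, 70 mm in diameter, 85 mm tall, origin under its middle; leave alone
- tip_box: grey box of pipette tips, 120 x 85 x 55 mm, origin under its middle; leave alone
Things that resemble listed ones, but are neither listed nor needed, are in the scene too. Of the things like the plate, leave any that is orange or red; of the rest the larger one is meant.

How it is judged (in metres and radians):
On the way, in this order (a step that is already met when the one before it is completed fails the run):
1. the plate lies fully seated in a nest with its wells up (angle between plate's own x axis and vertical above 3.0916 rad and ((horizontal distance between plate_mid and nest_a below 0.006 m and z of plate_mid in the frame of nest_a between 0.007 and 0.013 m) or (horizontal distance between plate_mid and nest_b below 0.006 m and z of plate_mid in the frame of nest_b between 0.007 and 0.013 m))), for 0.3 s.
2. the sensor head is over the middle of the seated plate (horizontal distance between sensor_knob and plate_mid below 0.03 m), for 0.2 s.
At the end, for the whole second after the job is handed in: the plate lies in nest_a or nest_b, wells up: its underside within 3 mm of the nest's floor, its centre within 6 mm (horizontally) of the nest's middle, level within 0.05 rad; the sensor knob's axis is within 30 mm (horizontally) of the plate's centre; plate and arm at rest (all of step 1 and horizontal distance between sensor_knob and plate_mid below 0.03 m and linear speed of plate below 0.02 m/s and velocity of joint sensor_arm between -0.05 and 0.05 rad/s); the robot touches nothing.
It fails at once if the bottle, the beaker or the tip box is moved more than 20 mm (distance of any of reagent_bottle, beaker, tip_box from where it was at the start of the episode above 0.02 m).
It also fails if it takes over 51 s, if anything falls off the work surface, if the arm or the gripper's body presses on something with over 40 N, if the wrist force passes 120 N, or if a joint passes its speed limit or range.

## Working session

There is one attempt and no reset: what is moved stays moved. The work goes in short steps, Python scripts to look and compute and a tool call to move; the robot and the scene stay as the last step left them, time stands still between calls to the robot, and variables do not carry over. Pictures are saved under pics/ and viewed, and the job is handed in when it is done.

Besides the shell and the picture viewer there is one more tool, called after "Request:" by a JSON object that holds its "name" and its "arguments". drive_tool: Moves the arm, as the interface text tells. Its arguments: {"type":"object","properties":{"motion":{"type":"array","items":{"type":"array"}},"claw":{"type":"number"},"force":{"type":"number"}},"required":["motion"]}

```bash
mkdir -p pics; ls; python3 - <<'E'
from workcell import env
import cv2
for n in("side","top"):
    im=env.grab_frame(n); cv2.imwrite(f"pics/{n}0.png",im[:,:,::-1]); p=env.camera_params(n); print(n,p)
print(env.state())
E
```

```text
pics
side {'fov_y': 57.06496348554153, 'cx': 317.78817326716876, 'cy': 195.49329366834843, 'pose': array([[-8.39727612e-01, -4.01639099e-01,  3.65436138e-01,
         1.60889947e+02],
       [-5.42840505e-01,  6.04211055e-01, -5.83312255e-01,
         6.60964835e+02],
       [ 1.34804535e-02, -6.88196945e-01, -7.25398678e-01,
         9.07781674e+02],
       [ 0.00000000e+00,  0.00000000e+00,  0.00000000e+00,
         1.00000000e+00]])}
top {'fov_y': 54.20491485755021, 'cx': 319.8518763392881, 'cy': 203.74326260791526, 'pose': array([[-4.32141754e-03, -9.92503408e-01,  1.22140535e-01,
         4.19763946e+02],
       [-9.99979940e-01,  3.72338336e-03, -5.12409888e-03,
        -1.01598540e+01],
       [ 4.63090957e-03, -1.22160228e-01, -9.92499589e-01,
         1.41112035e+03],
       [ 0.00000000e+00,  0.00000000e+00,  0.00000000e+00,
         1.00000000e+00]])}
{'time_s': 0.1, 'qpos': array([-7.81513626e+01,  1.83478477e+01,  8.96996973e+01,  1.06116024e-03,
        7.20432400e+01, -1.14716808e+00]), 'qvel': array([ 0.020156  , -0.0656532 , -0.19061352, -0.02515958,  0.01531341,
       -0.01094291]), 'effort': array([ 7.43188211e-04, -4.13333702e+01, -2.32508987e+01,  7.29344529e-02,
        4.21973958e-02, -5.90425884e-05]), 'ee_pos': array([ 129.20043504, -559.79650947,  189.90377971]), 'ee_rot': array([-1.79997174e+02,  9.07466178e-02, -7.70045202e+01]), 'force': array([-0.17066533, -0.24528061, -0.01749079]), 'torque': array([-0.04224587,  0.00071583,  0.01257224]), 'gripper_width': 91.47164917541846}
```

View pics/side0.png

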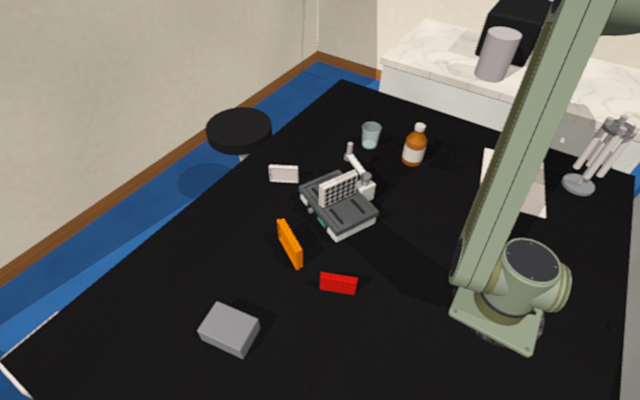

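View pics/top0.png

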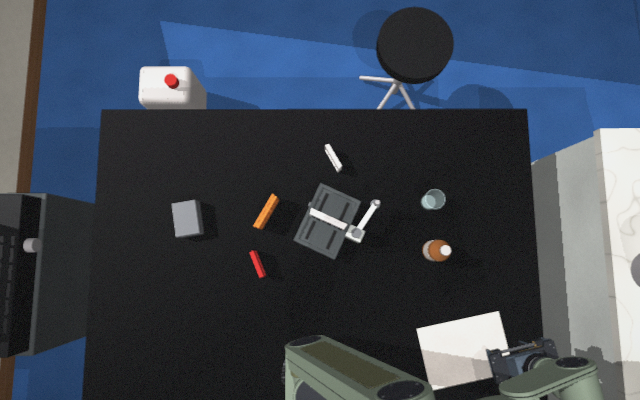

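Side view: the shaker is at about (338,205) with the plate on it (338,188). Top view: the shaker is at (328,220), the plate ridge line runs (310,210)-(346,227), the tower is at (355,233) and the knob at (376,203). I'll zoom in next.

```bash
python3 - <<'E'
import cv2,numpy as np
a=cv2.imread("pics/side0.png")[125:245,270:400]; b=cv2.imread("pics/top0.png")[170:270,280:400]
a=cv2.resize(a,None,fx=6,fy=6,interpolation=cv2.INTER_CUBIC)[:600];a=cv2.resize(cv2.imread("pics/side0.png")[135:245,280:400],None,fx=5,fy=5,interpolation=cv2.INTER_CUBIC)
b=cv2.resize(b,None,fx=6,fy=6,interpolation=cv2.INTER_CUBIC)
cv2.imwrite("pics/sz.png",a);cv2.imwrite("pics/tz.png",b)
E
```

```text
(no output)
```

View pics/sz.png

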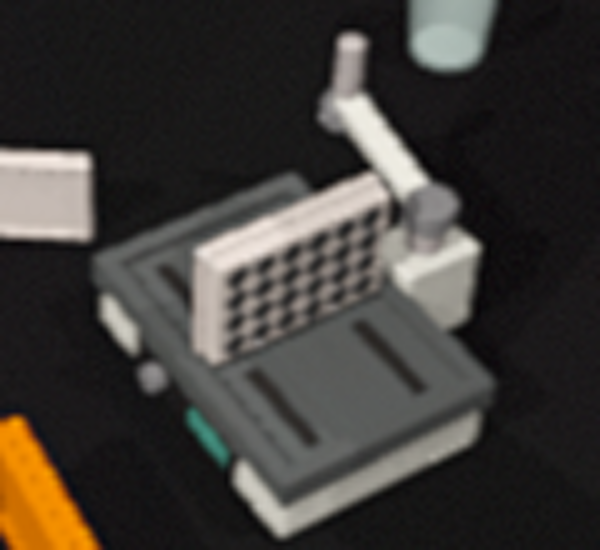

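View pics/tz.png

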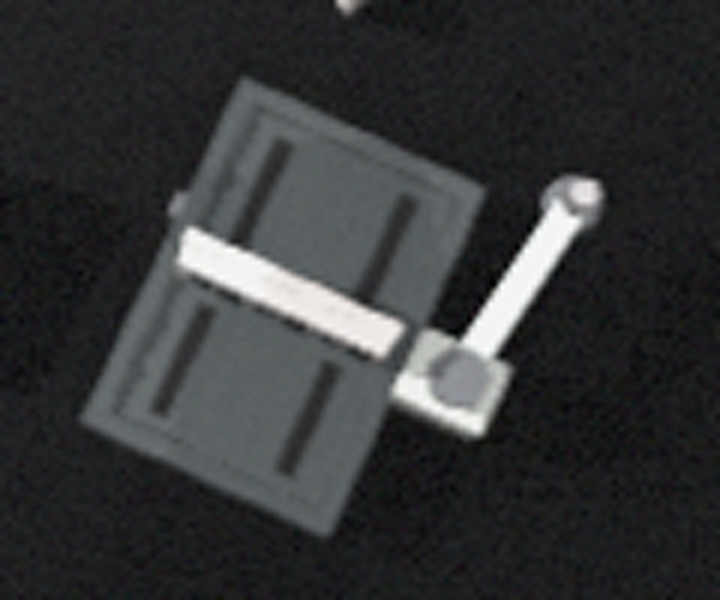

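```bash
cat > h.py <<'E'
import numpy as np,cv2
from workcell import env
def ray(n,u,v):
    p=env.camera_params(n);f=200/np.tan(np.radians(p['fov_y']/2));T=p['pose']
    return T[:3,3],T[:3,:3]@np.array([(u-p['cx'])/f,(v-p['cy'])/f,1])
def onz(n,u,v,z):
    o,d=ray(n,u,v);return o+d*(z-o[2])/d[2]
def proj(n,P):
    p=env.camera_params(n);f=200/np.tan(np.radians(p['fov_y']/2));T=p['pose'];c=T[:3,:3].T@(np.array(P)-T[:3,3])
    return np.array([p['cx']+f*c[0]/c[2],p['cy']+f*c[1]/c[2]])
def tri(u1,u2):
    o1,d1=ray('side',*u1);o2,d2=ray('top',*u2)
    s=np.linalg.lstsq(np.c_[d1,-d2],o2-o1,rcond=None)[0];a=o1+d1*s[0];b=o2+d2*s[1];return (a+b)/2,np.linalg.norm(a-b)
E
python3 - <<'E'
from h import *
np.set_printoptions(precision=1,suppress=True)
def z(p,s,o): return (p[0]+.5)/s-.5+o[0],(p[1]+.5)/s-.5+o[1]
T=[z(p,6,(280,170)) for p in [(245,78),(487,187),(328,537),(82,425)]]
W=np.array([onz('top',*t,63)[:2] for t in T]);print("top corners",W,W.mean(0),[np.linalg.norm(W[i]-W[i-1]) for i in range(4)])
S=[z(p,5,(280,135)) for p in [(95,262),(300,175),(495,388),(288,497)]]
W2=np.array([onz('side',*t,63)[:2] for t in S]);print("side corners",W2,W2.mean(0),[np.linalg.norm(W2[i]-W2[i-1]) for i in range(4)])
b=cv2.imread('pics/top0.png')
# subpixel shaker: gray mask
hsv=cv2.cvtColor(b,cv2.COLOR_BGR2HSV)
roi=np.zeros(b.shape[:2],np.uint8);roi[175:265,290:366]=1
wh=((hsv[...,2]>150)&(roi>0)).astype(np.uint8)
n,l,st,c=cv2.connectedComponentsWithStats(wh)
for i in range(1,n):
    if st[i,4]>40:
        pts=np.argwhere(l==i)[:,::-1].astype(np.float32);r=cv2.minAreaRect(pts);print(st[i],r)
        bp=cv2.boxPoints(r);print(np.array([onz('top',*p,149)[:2] for p in bp]),onz('top',*r[0],149))
m=((hsv[...,2]>60)&(roi>0)).astype(np.uint8);m=cv2.morphologyEx(m,cv2.MORPH_OPEN,np.ones((3,3)))
k=z((585,190),6,(280,170));ks=z((352,42),5,(280,135));print("knob",onz('top',*k,153),onz('side',*ks,153),tri(ks,k))
k=z((458,378),6,(280,170));print('pivot?',onz('top',*k,115))
E
```

```text
top corners [[ 660.3  -19.4]
 [ 595.6 -159.5]
 [ 395.   -65.5]
 [ 459.1   74.8]] [527.5 -42.4] [np.float64(222.14513497288377), np.float64(154.29149162154786), np.float64(221.59823421981721), np.float64(154.25522376686533)]
side corners [[ 658.7  -15.8]
 [ 590.6 -161.2]
 [ 394.2  -62. ]
 [ 456.8   79.2]] [525.1 -39.9] [np.float64(223.1064638392865), np.float64(160.5537756561756), np.float64(219.98675584510298), np.float64(154.38071714549332)]
[309 208  38  22 264] ((327.4146423339844, 218.26828002929688), (39.39147186279297, 6.84461784362793), 24.77513885498047)
[[ 544.6   21.6]
 [ 564.8   12.3]
 [ 510.6 -103.4]
 [ 490.6  -93.8]] [527.6 -41.  149. ]
[345 214  21  28 218] ((358.1000061035156, 226.30001831054688), (16.54690170288086, 28.174457550048828), 26.56505012512207)
[[ 472.6  -95.4]
 [ 554.2 -137.3]
 [ 529.8 -184.9]
 [ 448.7 -142.7]] [ 501.2 -140.   149. ]
knob [ 582.1 -202.6  153. ] [ 581.9 -203.6  153. ] (array([ 581.7, -202.6,  153.8]), np.float64(0.49813148301982346))
pivot? [ 482.6 -135.9  115. ]
```

Request:
{"name": "drive_tool", "arguments": {"motion": [[[0.0199,0.0259,0.014],[0,0,0.0456]],[[0.0199,0.0259,0.014],[0,0,0.0456]],[[0.0199,0.0259,0.014],[0,0,0.0456]],[[0.0199,0.0259,0.014],[0,0,0.0456]],[[0.0199,0.0259,0.014],[0,0,0.0456]],[[0.0199,0.0259,0],[0,0,0.0456]],[[0.0199,0.0259,0],[0,0,0.0456]],[[0.0199,0.0259,0],[0,0,0.0456]],[[0.0199,0.0259,0],[0,0,0.0456]],[[0.0199,0.0259,0],[0,0,0.0456]]], "claw": 0.55}}

```text
time_s: 0.93
ee_pos: [328.8, -299.7, 260.5]
ee_rot: [180.0, 0.0, -50.8]
force: [0.5, 0.1, 0.2]
gripper_width: 50.2
```

Request:
{"name": "drive_tool", "arguments": {"motion": [[[0.0199,0.0259,0],[0,0,0.0456]],[[0.0199,0.0259,0],[0,0,0.0456]],[[0.0199,0.0259,0],[0,0,0.0456]],[[0.0199,0.0259,0],[0,0,0.0456]],[[0.0199,0.0259,0],[0,0,0.0456]],[[0.0199,0.026,0],[0,0,0.0456]],[[0.0199,0.026,0],[0,0,0.0456]],[[0.0199,0.026,0],[0,0,0.0456]],[[0.0199,0.026,0],[0,0,0.0456]],[[0.0199,0.026,0],[0,0,0.0456]]]}}

```text
time_s: 1.77
ee_pos: [527.8, -40.3, 260.3]
ee_rot: [180.0, 0.0, -24.6]
force: [1.0, -0.6, -0.3]
gripper_width: 49.9
```

Request:
{"name": "drive_tool", "arguments": {"motion": [[[0,0,-0.014],[0,0,0]],[[0,0,-0.014],[0,0,0]],[[0,0,-0.014],[0,0,0]],[[0,0,-0.014],[0,0,0]],[[0,0,-0.014],[0,0,0]],[[0,0,-0.01],[0,0,0]],[[0,0,0],[0,0,0]],[[0,0,0],[0,0,0]],[[0,0,0],[0,0,0]],[[0,0,0],[0,0,0]]]}}

```text
time_s: 2.6
ee_pos: [527.9, -41.9, 181.6]
ee_rot: [-180.0, -0.1, -24.8]
force: [0.1, -0.4, -0.2]
gripper_width: 49.9
```

```bash
cat > look.py <<'E'
import sys
from h import *
t=sys.argv[1]
a=env.grab_frame('side')[:,:,::-1][135:245,280:400];b=env.grab_frame('top')[:,:,::-1][170:270,280:400]
a=cv2.resize(a,(400,367),interpolation=cv2.INTER_CUBIC);b=cv2.resize(b,(400,333),interpolation=cv2.INTER_CUBIC)
b=np.vstack([b,np.zeros((34,400,3),np.uint8)])
cv2.imwrite(f'pics/{t}.png',np.hstack([a,b]))
E
python3 look.py a1
```

```text
(no output)
```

View pics/a1.png

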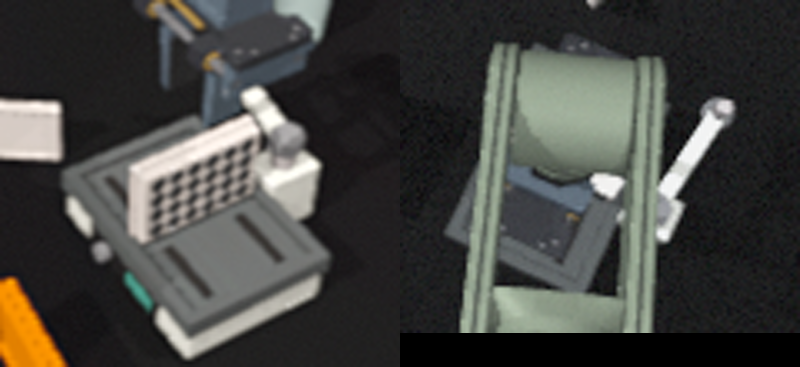

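The fingers are above the plate, one on each side of it (fingers at about (165,70) and (220,110) in the left panel, plate top at (195,145)). I'll lower them around it.

Request:
{"name": "drive_tool", "arguments": {"motion": [[[0,0,-0.01],[0,0,0]],[[0,0,-0.01],[0,0,0]],[[0,0,-0.01],[0,0,0]],[[0,0,-0.01],[0,0,0]],[[0,0,-0.01],[0,0,0]],[[0,0,-0.01],[0,0,0]],[[0,0,0],[0,0,0]],[[0,0,0],[0,0,0]],[[0,0,0],[0,0,0]],[[0,0,0],[0,0,0]]]}}

```text
time_s: 3.53
ee_pos: [527.8, -41.8, 121.2]
ee_rot: [-180.0, -0.1, -24.8]
force: [0.7, 0.3, 0.6]
gripper_width: 50.0
```

```bash
python3 look.py a2
```

```text
(no output)
```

View pics/a2.png

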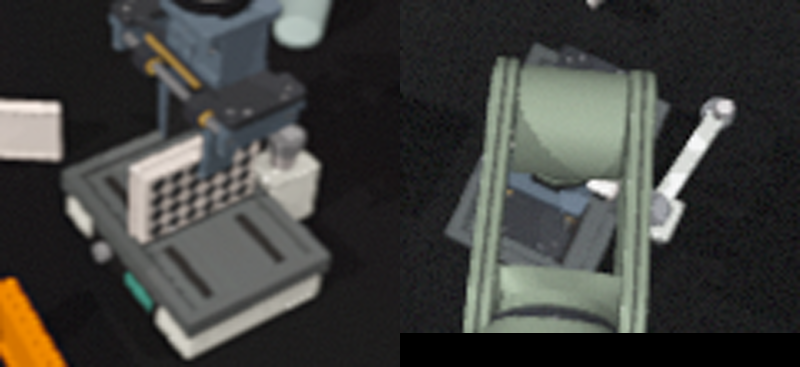

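One finger is in front of the wells face and the other behind the plate, as planned. Now I'll push it away from the robot, along shaker +x.

Request:
{"name": "drive_tool", "arguments": {"motion": [[[0.003,-0.0014,0],[0,0,0]],[[0.003,-0.0014,0],[0,0,0]],[[0.003,-0.0014,0],[0,0,0]],[[0.003,-0.0014,0],[0,0,0]],[[0.003,-0.0014,0],[0,0,0]],[[0.003,-0.0014,0],[0,0,0]],[[0.003,-0.0014,0],[0,0,0]],[[0.003,-0.0014,0],[0,0,0]],[[0.003,-0.0014,0],[0,0,0]],[[0,0,0],[0,0,0]]]}}

```text
time_s: 4.47
ee_pos: [555.0, -54.7, 120.6]
ee_rot: [-180.0, -0.0, -24.8]
force: [0.3, 0.2, -0.7]
gripper_width: 50.5
```

```bash
python3 look.py a3
```

```text
(no output)
```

View pics/a3.png

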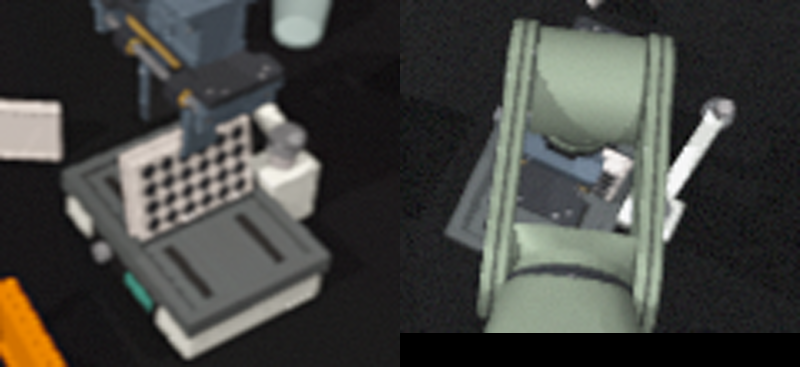

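The plate is tilting about the ridge edge (bottom edge at about (140,235)) without sliding. I'll push a little further.

Request:
{"name": "drive_tool", "arguments": {"motion": [[[0.0027,-0.0013,0],[0,0,0]],[[0.0027,-0.0013,0],[0,0,0]],[[0.0027,-0.0013,0],[0,0,0]],[[0,0,0],[0,0,0]],[[0,0,0],[0,0,0]],[[0,0,0],[0,0,0]],[[0,0,0],[0,0,0]],[[0,0,0],[0,0,0]],[[0,0,0],[0,0,0]],[[0,0,0],[0,0,0]]]}}

```text
time_s: 5.4
ee_pos: [562.3, -58.3, 120.7]
ee_rot: [180.0, -0.0, -24.8]
force: [0.6, -0.8, 0.6]
gripper_width: 50.1
```

```bash
python3 look.py a4
```

```text
(no output)
```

View pics/a4.png

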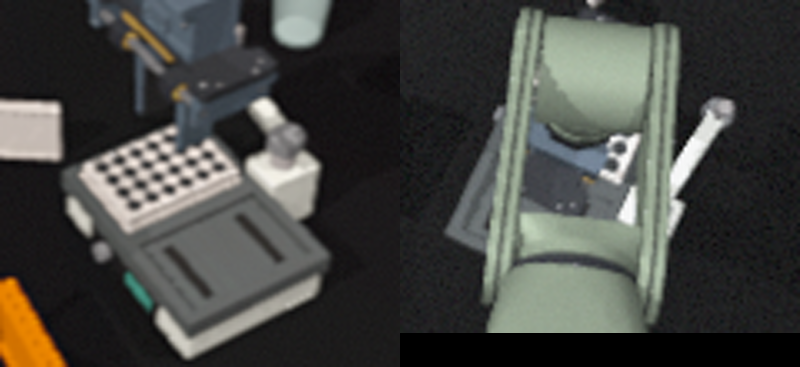

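The plate has toppled into the far nest, wells up (outline about (80,175)-(240,185) in the left panel). I'll raise the gripper to check that it is seated.

Request:
{"name": "drive_tool", "arguments": {"motion": [[[0,0,0.02],[0,0,0]],[[0,0,0.02],[0,0,0]],[[0,0,0.02],[0,0,0]],[[0,0,0.02],[0,0,0]],[[-0.02,0.01,0.02],[0,0,0]],[[-0.02,0.01,0],[0,0,0]],[[-0.02,0.01,0],[0,0,0]],[[-0.02,0.01,0],[0,0,0]],[[-0.02,0.01,0],[0,0,0]],[[0,0,0],[0,0,0]]], "claw": 0}}

```text
time_s: 6.33
ee_pos: [458.7, -7.0, 220.9]
ee_rot: [180.0, 0.1, -24.7]
force: [-0.8, 1.1, -0.4]
gripper_width: 0.6
```

```bash
python3 - <<'E'
from h import *
a=env.grab_frame('side')[:,:,::-1];b=env.grab_frame('top')[:,:,::-1]
cv2.imwrite('pics/s5.png',a);cv2.imwrite('pics/t5.png',b)
cv2.imwrite('pics/s5z.png',cv2.resize(a[160:220,290:370],None,fx=10,fy=10,interpolation=cv2.INTER_CUBIC))
cv2.imwrite('pics/t5z.png',cv2.resize(b[170:270,280:400],None,fx=5,fy=5,interpolation=cv2.INTER_CUBIC))
E
```

```text
(no output)
```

View pics/s5z.png

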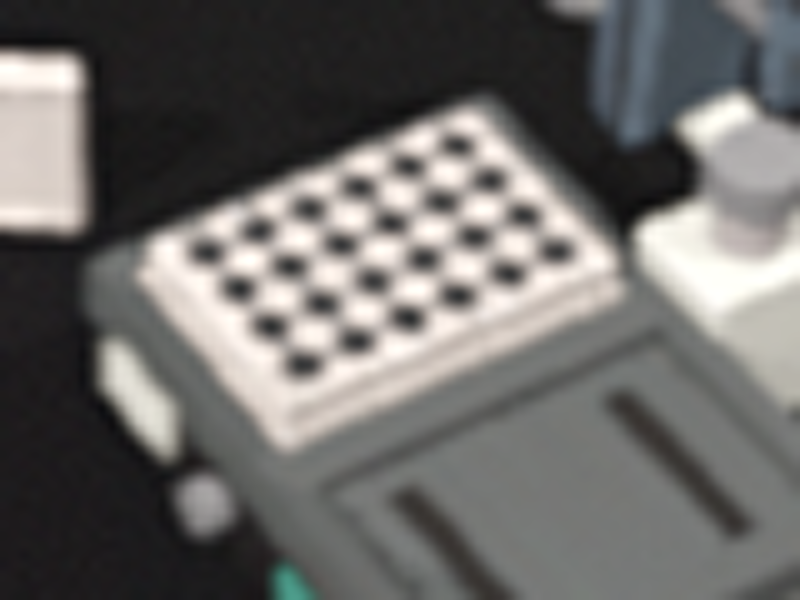

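View pics/t5z.png

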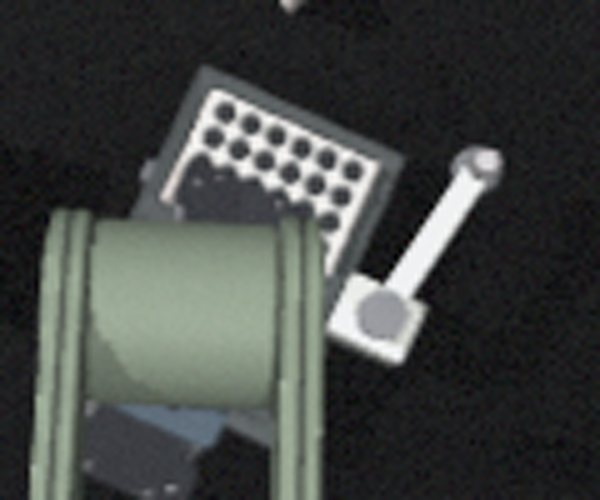

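Request:
{"name": "drive_tool", "arguments": {"motion": [[[0,0.02,0],[0,0,0]],[[0,0.02,0],[0,0,0]],[[0,0.02,0],[0,0,0]],[[0,0.02,0],[0,0,0]],[[0,0.02,0],[0,0,0]],[[0,0.02,0],[0,0,0]],[[0,0.02,0],[0,0,0]],[[0,0.02,0],[0,0,0]],[[0,0,0],[0,0,0]],[[0,0,0],[0,0,0]]]}}

```text
time_s: 7.27
ee_pos: [463.3, 152.1, 220.4]
ee_rot: [180.0, -0.0, -24.7]
force: [-0.3, 0.1, -0.8]
gripper_width: 0.6
```

```bash
python3 - <<'E'
from h import *
np.set_printoptions(precision=1,suppress=True)
ims={n:env.grab_frame(n)[:,:,::-1].copy() for n in('side','top')}
for n in ims: cv2.imwrite(f'pics/{n}6.png',ims[n])
cv2.imwrite('pics/t6z.png',cv2.resize(ims['top'][170:270,280:400],None,fx=5,fy=5,interpolation=cv2.INTER_CUBIC))
box={'side':(160,210,295,360),'top':(175,240,310,365)}
W={}
for n in ims:
    r0,r1,c0,c1=box[n];s=8
    g=cv2.cvtColor(ims[n],cv2.COLOR_BGR2GRAY)[r0:r1,c0:c1]
    g=cv2.resize(g,None,fx=s,fy=s,interpolation=cv2.INTER_CUBIC)
    m=(g<130).astype(np.uint8);k,l,st,c=cv2.connectedComponentsWithStats(m,connectivity=4)
    p=[((c[i]+.5)/s-.5+[c0,r0]) for i in range(1,k) if 100<st[i,4]<900 and st[i,0]>0 and st[i,1]>0 and .4<st[i,2]/st[i,3]<2.6]
    W[n]=np.array(p);print(n,len(p),[int(st[i,4]) for i in range(1,k)])
    w=np.array([onz(n,*q,75)[:2] for q in p]);print(w.mean(0),cv2.minAreaRect(w.astype(np.float32)))
np.savez('w.npz',**W)
E
```

```text
side 0 [174045, 219]<stdin>:15: RuntimeWarning: Mean of empty slice.
  ret = ret.dtype.type(ret / rcount)
Traceback (most recent call last):
cv2.error: OpenCV(4.12.0) /io/opencv/modules/imgproc/src/convhull.cpp:143: error: (-215:Assertion failed) total >= 0 && (depth == CV_32F || depth == CV_32S) in function 'convexHull'
```

View pics/t6z.png

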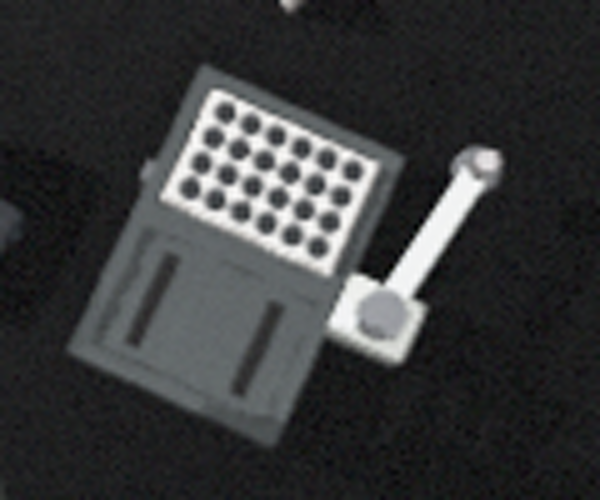

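In the top view the plate lies squarely in the far nest, corners at about (212,88), (380,160), (333,277) and (162,198) in the zoom. The side view is blocked by the arm, so I'll use the earlier side picture to get the height.

```bash
python3 - <<'E'
from h import *
np.set_printoptions(precision=1,suppress=True)
ims={'side':cv2.imread('pics/s5.png'),'top':cv2.imread('pics/top6.png')}
box={'side':(160,210,295,360),'top':(180,232,310,362)}
W={}
for n in ims:
    r0,r1,c0,c1=box[n];s=8
    g=cv2.cvtColor(ims[n],cv2.COLOR_BGR2GRAY)[r0:r1,c0:c1]
    g=cv2.resize(g,None,fx=s,fy=s,interpolation=cv2.INTER_CUBIC)
    for th in (110,125,140,155,170):
        m=(g<th).astype(np.uint8);k,l,st,c=cv2.connectedComponentsWithStats(m,connectivity=4)
        p=np.array([((c[i]+.5)/s-.5+[c0,r0]) for i in range(1,k) if 60<st[i,4]<1200 and .4<st[i,2]/st[i,3]<2.6])
        print(n,th,len(p))
        if len(p)==24: break
    W[n]=p
    w=np.array([onz(n,*q,75)[:2] for q in p]);r=cv2.minAreaRect(w.astype(np.float32));print(w.mean(0),r)
    W[n+'w']=w
    # white outline
yaw=np.radians(-24.8);ax=np.array([np.cos(yaw),np.sin(yaw)]);ay=np.array([-ax[1],ax[0]])
C=np.array([527.3,-42.]);print("nest_a",C+53.5*ax)
# match & triangulate
if len(W['side'])==24==len(W['top']):
    P=[];R=[]
    for i in range(24):
        j=np.argmin(np.linalg.norm(W['topw']-W['topw'].mean(0)-W['sidew'][i]+W['sidew'].mean(0),axis=1))
        q,e=tri(W['side'][i],W['top'][j]);P.append(q);R.append(e)
    P=np.array(P);print('mean',P.mean(0),max(R));u=(P[:,:2]-C)
    A=np.c_[u@ax-53.5,u@ay,np.ones(24)];print('plane slopes x,y, z0',np.linalg.lstsq(A,P[:,2],rcond=None)[0],'offset',A.mean(0))
# shaker corners again, side and top at 63 for bias
E
```

```text
side 110 24
[579.6 -66.5] ((579.5989990234375, -66.53707885742188), (96.57037353515625, 58.072265625), 64.84174346923828)
top 110 24
[577.7 -65.3] ((577.8096923828125, -65.24339294433594), (96.7140884399414, 58.09039306640625), 64.84630584716797)
nest_a [575.9 -64.4]
mean [578.  -64.9  77. ] 1.6359035110168676
plane slopes x,y, z0 [-0.  0. 77.] offset [2.2 0.4 1. ]
```

Request:
{"name": "drive_tool", "arguments": {"motion": [[[0.0113,-0.0217,0],[0,0,0]],[[0.0113,-0.0217,0],[0,0,0]],[[0.0113,-0.0217,0],[0,0,0]],[[0.0113,-0.0217,0],[0,0,0]],[[0.0113,-0.0217,0],[0,0,0]],[[0.0113,-0.0217,0],[0,0,0]],[[0.0113,-0.0217,-0.02],[0,0,0]],[[0.0113,-0.0217,-0.02],[0,0,0]],[[0.0113,-0.0217,-0.02],[0,0,0]],[[0.0113,-0.0217,-0.02],[0,0,0]]]}}

```text
time_s: 8.2
ee_pos: [575.7, -67.9, 140.0]
ee_rot: [180.0, -0.0, -24.9]
force: [0.7, 0.9, 0.4]
gripper_width: 0.2
```

Request:
{"name": "drive_tool", "arguments": {"motion": [[[0,0,-0.02],[0,0,0]],[[0,0,-0.02],[0,0,0]],[[0,0,-0.01],[0,0,0]],[[0,0,-0.005],[0,0,0]],[[0,0,-0.003],[0,0,0]],[[0,0,0],[0,0,0]],[[0,0,0],[0,0,0]],[[0,0,0],[0,0,0]],[[0,0,0],[0,0,0]],[[0,0,0],[0,0,0]]]}}

```text
time_s: 9.03
ee_pos: [575.8, -65.2, 83.4]
ee_rot: [-180.0, -0.1, -24.7]
force: [0.2, -0.3, 0.4]
gripper_width: 0.3
```

Request:
{"name": "drive_tool", "arguments": {"motion": [[[0,0,-0.001],[0,0,0]],[[0,0,-0.001],[0,0,0]],[[0,0,-0.001],[0,0,0]],[[0,0,0],[0,0,0]],[[0,0,0],[0,0,0]],[[0,0,0],[0,0,0]],[[0,0,0],[0,0,0]],[[0,0,0],[0,0,0]],[[0,0,0],[0,0,0]],[[0,0,0],[0,0,0]]]}}

```text
time_s: 9.87
ee_pos: [575.4, -65.3, 79.7]
ee_rot: [-180.0, -0.0, -24.8]
force: [0.2, -0.1, 0.6]
gripper_width: 0.4
```

Request:
{"name": "drive_tool", "arguments": {"motion": [[[0,0,-0.001],[0,0,0]],[[0,0,-0.001],[0,0,0]],[[0,0,-0.001],[0,0,0]],[[0,0,0],[0,0,0]],[[0,0,0],[0,0,0]],[[0,0,0],[0,0,0]],[[0,0,0],[0,0,0]],[[0,0,0],[0,0,0]],[[0,0,0],[0,0,0]],[[0,0,0],[0,0,0]]]}}

```text
time_s: 10.7
ee_pos: [575.4, -65.3, 76.7]
ee_rot: [-180.0, -0.0, -24.7]
force: [0.2, 0.1, 0.1]
gripper_width: 0.1
```

Request:
{"name": "drive_tool", "arguments": {"motion": [[[0,0,-0.001],[0,0,0]],[[0,0,-0.001],[0,0,0]],[[0,0,0],[0,0,0]],[[0,0,0],[0,0,0]],[[0,0,0],[0,0,0]],[[0,0,0],[0,0,0]],[[0,0,0],[0,0,0]],[[0,0,0],[0,0,0]],[[0,0,0],[0,0,0]],[[0,0,0],[0,0,0]]]}}

```text
time_s: 11.53
ee_pos: [575.4, -65.3, 74.7]
ee_rot: [-180.0, -0.0, -24.8]
force: [0.2, 0.2, -0.3]
gripper_width: 0.3
```

The fingers reached z = 74.7 with no contact, so the plate's top is at or below about 75 mm, which means it is seated. Next I'll go to the sensor knob at (582,-203).

Request:
{"name": "drive_tool", "arguments": {"motion": [[[0,0,0.031],[0,0,-0.115]],[[0,0,0.031],[0,0,-0.115]],[[0,0,0.031],[0,0,-0.115]],[[0,0,0.031],[0,0,-0.115]],[[0.001,-0.02,0],[0,0,-0.115]],[[0.001,-0.02,0],[0,0,-0.115]],[[0.001,-0.02,0],[0,0,-0.115]],[[0.001,-0.02,0],[0,0,-0.115]],[[0.001,-0.02,0],[0,0,-0.115]],[[0.001,-0.02,0],[0,0,-0.115]]], "claw": 0.55}}

```text
time_s: 12.37
ee_pos: [581.3, -186.2, 198.7]
ee_rot: [-180.0, -0.0, -91.0]
force: [0.0, 0.8, 0.1]
gripper_width: 50.3
```

Request:
{"name": "drive_tool", "arguments": {"motion": [[[0,-0.0177,0],[0,0,-0.115]],[[0,0,0],[0,0,-0.115]],[[0,0,0],[0,0,-0.115]],[[0,0,0],[0,0,-0.115]],[[0,0,0],[0,0,-0.115]],[[0,0,0],[0,0,0]],[[0,0,0],[0,0,0]],[[0,0,0],[0,0,0]],[[0,0,0],[0,0,0]],[[0,0,0],[0,0,0]]]}}

```text
time_s: 13.2
ee_pos: [581.4, -202.9, 198.7]
ee_rot: [180.0, -0.0, -123.5]
force: [-0.2, -0.6, 0.0]
gripper_width: 50.3
```

```bash
python3 - <<'E'
from h import *
a=env.grab_frame('side')[:,:,::-1];b=env.grab_frame('top')[:,:,::-1]
cv2.imwrite('pics/s7z.png',np.hstack([cv2.resize(x,(400,400),interpolation=cv2.INTER_CUBIC) for x in (a[110:230,290:410],b[150:270,310:430])]))
print(env.state()['ee_pos'],env.state()['ee_rot'],env.state()['qpos'])
E
```

```text
[ 581.40451403 -202.94449554  198.70298311] [-1.79998277e+02 -3.11744075e-03 -1.23548624e+02] [-2.03100464e+01  2.17629405e+01  8.32350490e+01 -3.55015397e-03
  7.50010470e+01  1.03239497e+02]
```

View pics/s7z.png

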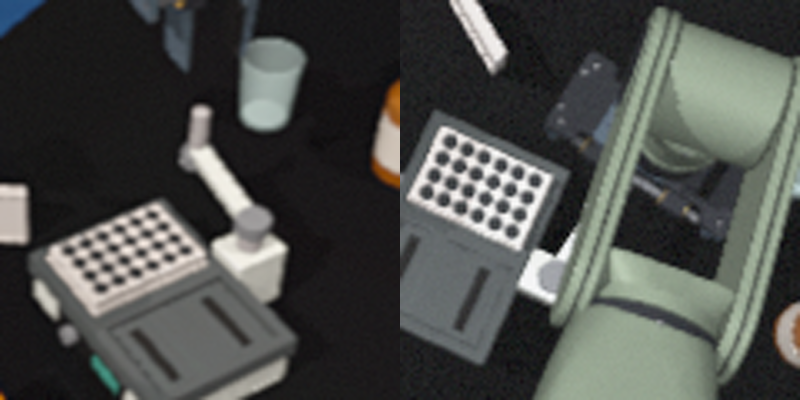

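The fingers are on either side of the knob column (knob at (200,120) in the left panel), and the beaker is clear below. I'll descend and close to a loose cage.

Request:
{"name": "drive_tool", "arguments": {"motion": [[[0,0,-0.011],[0,0,0]],[[0,0,-0.011],[0,0,0]],[[0,0,-0.011],[0,0,0]],[[0,0,-0.011],[0,0,0]],[[0,0,-0.011],[0,0,0]],[[0,0,-0.011],[0,0,0]],[[0,0,-0.011],[0,0,0]],[[0,0,0],[0,0,0]],[[0,0,0],[0,0,0]],[[0,0,0],[0,0,0]]]}}

```text
time_s: 14.13
ee_pos: [581.8, -203.2, 122.0]
ee_rot: [-179.9, 0.0, -123.6]
force: [0.7, -0.0, 0.2]
gripper_width: 50.1
```

Request:
{"name": "drive_tool", "arguments": {"motion": [[[0,0,0],[0,0,0]],[[0,0,0],[0,0,0]],[[0,0,0],[0,0,0]],[[0,0,0],[0,0,0]],[[0,0,0],[0,0,0]],[[0,0,0],[0,0,0]],[[0,0,0],[0,0,0]],[[0,0,0],[0,0,0]],[[0,0,0],[0,0,0]],[[0,0,0],[0,0,0]]], "claw": 0.25, "force": 5}}

```text
time_s: 14.97
ee_pos: [581.4, -203.0, 121.6]
ee_rot: [180.0, -0.0, -123.6]
force: [0.0, -0.0, 0.1]
gripper_width: 23.0
```

```bash
python3 - <<'E'
import numpy as np
p=np.array([482.7,-137.3]);ax=np.array([.908,-.4195]);ay=np.array([.4195,.908])
k=lambda f:p+118*(np.sin(f)*ax+np.cos(f)*ay)
f=np.linspace(1.725,.46,21);K=np.array([k(x) for x in f]);print(np.round(np.diff(K,axis=0),1).tolist(),f[1]-f[0],K[0],K[-1])
E
```

```text
[[3.9, 6.3], [3.5, 6.6], [3.1, 6.8], [2.7, 7.0], [2.2, 7.1], [1.8, 7.3], [1.3, 7.3], [0.8, 7.4], [0.4, 7.5], [-0.1, 7.5], [-0.6, 7.4], [-1.0, 7.4], [-1.5, 7.3], [-2.0, 7.2], [-2.4, 7.1], [-2.9, 6.9], [-3.3, 6.7], [-3.7, 6.5], [-4.1, 6.2], [-4.5, 6.0]] -0.06325000000000003 [ 580.96962537 -202.67022614] [574.62187065 -63.26922645]
```

Request:
{"name": "drive_tool", "arguments": {"motion": [[[0.0039,0.0063,0],[0,0,0.063]],[[0.0035,0.0066,0],[0,0,0.063]],[[0.0031,0.0068,0],[0,0,0.063]],[[0.0027,0.007,0],[0,0,0.063]],[[0.0022,0.0071,0],[0,0,0.063]],[[0.0018,0.0073,0],[0,0,0.063]],[[0.0013,0.0073,0],[0,0,0.063]],[[0.0008,0.0074,0],[0,0,0.063]],[[0.0004,0.0075,0],[0,0,0.063]],[[-0.0001,0.0075,0],[0,0,0.063]]]}}

```text
time_s: 15.8
ee_pos: [600.9, -132.7, 121.6]
ee_rot: [180.0, -0.1, -87.3]
force: [-1.4, -1.7, -1.2]
gripper_width: 23.1
```

Request:
{"name": "drive_tool", "arguments": {"motion": [[[-0.0006,0.0074,0],[0,0,0.063]],[[-0.001,0.0074,0],[0,0,0.063]],[[-0.0015,0.0073,0],[0,0,0.063]],[[-0.002,0.0072,0],[0,0,0.063]],[[-0.0024,0.0071,0],[0,0,0.063]],[[-0.0029,0.0069,0],[0,0,0.063]],[[-0.0033,0.0067,0],[0,0,0.063]],[[-0.0037,0.0065,0],[0,0,0.063]],[[-0.0041,0.0062,0],[0,0,0.063]],[[-0.0045,0.006,0],[0,0,0.063]]]}}

```text
time_s: 16.63
ee_pos: [574.9, -64.1, 121.7]
ee_rot: [179.9, -0.1, -51.2]
force: [-0.2, -3.1, -1.0]
gripper_width: 23.1
```

Request:
{"name": "drive_tool", "arguments": {"motion": [[[0,0,0],[0,0,0]],[[0,0,0],[0,0,0]],[[0,0,0],[0,0,0]],[[0,0,0],[0,0,0]],[[0,0,0],[0,0,0]],[[0,0,0],[0,0,0]],[[0,0,0],[0,0,0]],[[0,0,0],[0,0,0]],[[0,0,0],[0,0,0]],[[0,0,0],[0,0,0]]], "claw": 0.5}}

```text
time_s: 17.47
ee_pos: [575.0, -63.5, 121.7]
ee_rot: [-180.0, -0.0, -51.4]
force: [-0.1, -0.6, -0.3]
gripper_width: 45.7
```

Request:
{"name": "drive_tool", "arguments": {"motion": [[[0,0,0.011],[0,0,0]],[[0,0,0.011],[0,0,0]],[[0,0,0.011],[0,0,0]],[[0,0,0.011],[0,0,0]],[[0,0,0.011],[0,0,0]],[[0,0,0.011],[0,0,0]],[[0,0,0.011],[0,0,0]],[[0,0,0.011],[0,0,0]],[[0,0,0.011],[0,0,0]],[[0,0,0],[0,0,0]]]}}

```text
time_s: 18.3
ee_pos: [576.4, -63.6, 223.7]
ee_rot: [-179.8, -0.2, -51.4]
force: [0.4, -0.1, -0.1]
gripper_width: 45.7
```

Request:
{"name": "drive_tool", "arguments": {"motion": [[[-0.01,0.03,0],[0,0,0]],[[-0.01,0.03,0],[0,0,0]],[[-0.01,0.03,0],[0,0,0]],[[-0.01,0.03,0],[0,0,0]],[[-0.01,0.03,0],[0,0,0]],[[-0.01,0.03,0],[0,0,0]],[[-0.01,0.03,0],[0,0,0]],[[-0.01,0.02,0],[0,0,0]],[[0,0,0],[0,0,0]],[[0,0,0],[0,0,0]]]}}

```text
time_s: 19.13
ee_pos: [494.5, 167.1, 220.5]
ee_rot: [180.0, -0.0, -51.3]
force: [1.1, -0.2, 0.3]
gripper_width: 45.6
```

```bash
python3 - <<'E'
from h import *
a=env.grab_frame('side')[:,:,::-1];b=env.grab_frame('top')[:,:,::-1]
cv2.imwrite('pics/s8.png',a);cv2.imwrite('pics/t8.png',b)
cv2.imwrite('pics/s8z.png',np.hstack([cv2.resize(x,(400,400),interpolation=cv2.INTER_CUBIC) for x in (a[130:230,290:390],b[160:260,290:390])]))
s=env.state();print(s['ee_pos'],s['time_s'])
E
```

```text
[495.20046069 165.86321615 220.54663937] 19.2333
```

View pics/s8z.png

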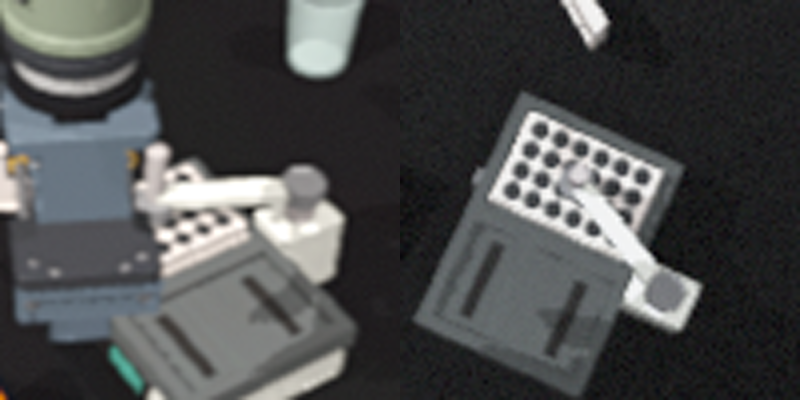

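The top view shows the plate still in the far nest and the sensor knob near its middle, at (578,175) in the picture. I'll check that in numbers.

```bash
python3 - <<'E'
from h import *
b=cv2.imread('pics/t8.png');s=8
print('knob',onz('top',290+178/4,160+174/4,153))
# plate outline corners in zoom
for p in [(528,108),(664,166),(626,256),(488,200)]: print(onz('top',290+(p[0]-400)/4,160+p[1]/4,75)[:2].round(1))
t=cv2.imread('pics/top6.png');r=(slice(180,232),slice(310,362))
print('shift between before/after views', cv2.phaseCorrelate(cv2.cvtColor(t[180:205,310:362],cv2.COLOR_BGR2GRAY).astype(float),cv2.cvtColor(b[180:205,310:362],cv2.COLOR_BGR2GRAY).astype(float)))
E
```

```text
knob [575.2096476  -64.18548582 153.        ]
[642.6 -24.7]
[ 591.5 -141.8]
[ 514. -108.]
[562.6  10. ]
shift between before/after views ((0.0228140141183637, 0.48056676874225523), 0.9500188552316614)
```

```bash
python3 -c "
from workcell import env
env.job_done()"
```

```text
the job is handed in; nothing more can be done
```

I tipped the plate off the ridge into nest_a, wells up, and swung the sensor arm round so its head is over the plate's middle. I handed the job in at about 19 s of the 51 s allowed; no verdict is reported.

**How it was done**
- **Tipping:** I pushed the wells face with one finger until the plate toppled. I had meant to catch it on the other finger, but it fell past that finger into the nest.
- **Sensor arm:** I moved the knob with the fingers loosely around it, with tool forces of only a few newtons, then backed the gripper away.

**Last checks**
- **Plate position:** before the arm was swung, the top view put its centre about 2 mm from nest_a's middle, and level. The outline afterwards puts it 2–3 mm off.
- **Plate height:** the two views gave the top at about 77 mm, against 75 mm when fully seated. The fingers reached 74.7 mm over the plate without contact, so I took it as seated and put the difference down to the 2 mm calibration error.
- **Before and after the swing:** the two top views differ by about 0.5 pixel. I took this as the sensor arm coming into view, because the plate outline looked unchanged.
- **Knob:** it was about 3 mm from the plate's centre; the limit is 30 mm.
- **Other items:** the gripper did not go near the bottle, beaker or tip box, though I did not measure their positions afterwards.

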